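# Clear the bed of a ratchet clamp and clamp a block in it

### The arm

A 6-joint arm with a two-finger parallel gripper is mounted at the origin on a cart in front of the work surface, level with it; the furniture and walls round the work are solid. World frame = base frame: x ahead of the robot, y to its left, z up, the work surface at z = 0. Lengths are in m, angles in rad, forces in N, time in s.
With the tool pointing down it reaches from about 0.35 to 0.725 m from the base axis. Payload 6 kg.
Tool frame: the origin (TCP) lies at the very end of the fingers, on their centre line; the grasp point (between the pads) lies 19 mm behind it (robot.grip_depth is the distance from the TCP to the grasp point, in m); z points along the fingers, y is the line along which they close (so a half turn about z gives the same grasp; the last joint's range is limited). The gripper opens to 85 mm and grips with 20 to 120 N. Pads are 22 mm wide; open, the fingers measure 114 mm over their backs; the gripper's body (76 mm by 85 mm) begins 54 mm behind the grasp point. The pads swing forward as they close: fully open they stand 13 mm farther back than shut.
Start: joints at [1.638, 0.04, 0.085, 0, -1.615, -0.334], TCP at [0.158, 0.579, 0.231] pointing down, gripper open.
Joint ranges: [-2.56, 2.56], [-1.29, 2.01], [-1.08, 1.49], [-3.29, 1.98], [-2.81, -0.18], [-2.99, 2.99]. Speed limits (rad/s): [2.57, 2.57, 3.01, 3.14, 3.14, 3.14].

### API

Orientations are given as a rotation vector (axis times angle).
In Python, from bench import robot gives the robot as it stands.
- The arm moves only by the shell command python3 -m crank 'ROWS'. ROWS is text: rows parted by semicolons, each of 7 numbers parted by spaces: the shift along the world's x, y, z in units of 40 mm (1.0 is 40 mm), then the turn, a rotation vector about the world's x, y, z in units of 5 degrees (1.0 is 5 degrees), then the finger opening in mm, from 0 to 85.4. A call has 1 to 20 rows; each row shifts and turns the commanded pose from where the row before left it; what a row does not reach is not made up. A row lasts 1/8 s, in which the tool goes at most 62.5 mm and 10.7 degrees, less where a joint would pass 70% of its speed; a pose out of reach is approached as far as the arm can. A call is refused whole if a number of a shift passes 1 or a number of a turn 1, either way. A call with a gripper value outside its range is refused whole. The fingers move at their own pace and stop on an object; the grip force is fixed at half the most. Time passes only in rows, so rows that do not move let the fingers close. It gives the time, the measured TCP pose, the force, the opening and the grip force at its end, in the units of the state.
- robot.read_state(): the state, without advancing time (a new reading comes with each control period).
- robot.camera(name): name is "side" or "top"; returns a dict with "image" (400x640x3 uint8, red, green, blue), "intrinsics" (3x3 intrinsics, pixels), "T" (4x4, takes a point from camera to world coordinates). Camera axes: x right, y up, looking along -z (the intrinsics and any distortion apply to the point x, -y, -z); pixel columns grow to the right and rows downward; lengths in m; the calibration is good to about 2 mm. A picture is of the moment at which its call begins. There is no depth.
- robot.job_done(): hands the job in; it is judged then, once.
The state is a dict: "clock": time; "q": joint angles; "dq": joint speeds; "joint_torque": joint torques, N m; "ee_pos": TCP position; "orientation": TCP orientation; "contact_force": force on the tool from outside, world axes, zero at the start; "wrist_torque": the same for the moment, N m; "gripper_width": opening from 0.0 (shut) to 1.0 (fully open); "grip_force": force on a finger pad.
Only numpy, scipy, OpenCV 4.12 (cv2) and the standard library are available. Lean on these libraries where they do the work, as an engineer would, in place of code of your own. Each camera call takes 0.05 s, during which the arm holds its last target. There are 200 camera calls.

### The job

Sweep the three wood scraps off the bed of the ratchet clamp into its tray with the square wooden stick, not with the fingers, and lay the stick back on the bench clear of the clamp. Then pump the clamp's trigger until the pad has come up to the wooden block and presses it against the end stop; do not push the pad by hand, do not crush the block with a hard squeeze, and leave the spray can and the tape measure alone. Finish while still squeezing the trigger gently, so that the block stays clamped: do not let go.

Things in the scene. Friction and masses are not known exactly. Their poses are not given: they have to be found in the camera images.
- clamp: Ratchet clamp screwed to the bench; place and yaw vary. Origin on the bench under the middle of its bed. Pushes along its +y; tray on its +x side (away from the robot). Bed x -45..45, y -150..115, top z 30 mm. On it from -y to +y: steel head (x -38..14, y -131..-75, to z 76), pad on a toothed bar (bar sticks out behind to y -200), gap, block, end stop.
- tray_in (a point): Middle of the tray's floor, 3 mm above the bench (clamp 88, 0, 3 mm). Shallow steel tray, inside x 45..128, y -59..59 mm in the clamp frame, walls 28 mm high; towards the robot the 30 mm high edge of the bed closes it, so scraps pushed over this edge drop in.
- trigger_angle (a joint): Trigger, rad: 0 released (a spring returns it, 3-4 N at the grip), 0.31 fully squeezed. Vertical pivot at clamp (-36, -98) mm. A full squeeze after a full release carries the pad 16 mm along +y (teeth 8 mm apart; the first 12 to 20 mm); on release the pad stays but slackens. Against the block the pad presses with about half the push on the trigger: push 15-40 N. Over 45 N on the block crushes it.
- trigger: The trigger's lever, 66 mm long, 14 mm thick, z 30..70 mm, beside the bed on the robot's side (-x of the head), in front (+y) of the handle. Origin on its pivot, z 50 mm. It swings from 0.155 rad ahead of the clamp's -x direction (released) to 0.155 rad behind it (squeezed, towards the handle).
- trigger_grip (a point): Point on the trigger's front (+y) face where a finger presses, 45 mm from the pivot, z = 47 mm: at clamp frame (-79, -84) mm when released and about (-82, -98) mm when fully squeezed.
- handle_grip (a point): Point on the back (-y) face of the fixed pistol handle, clamp (-81, -140, 47) mm; handle x -112..-30, y -140..-118, z 24..70 mm, only bench below. Handle and trigger together are 56 mm wide released, 42 mm squeezed; only the trigger moves. So place the fingers to be centred on the squeezed pair: the finger behind the handle then meets it last.
- pusher_travel (a joint): Travel of the bar and pad along the clamp's +y in m, 0 (drawn back) to 0.082; starts between 0 and 0.012. The pad's face is at clamp y = -37 mm + travel.
- pusher: Toothed bar with the pressing pad on its front end: pad 44 wide, 32 high, 8 mm thick, rubber face. Origin on the bar's axis, 8 mm behind the pad's face, z = 52 mm.
- block: The wooden block to be clamped: 60 x 82 x 38 mm, loose on the bed. Origin in the middle of its underside; its own x (60 mm) lies along the clamp's y, its y (82 mm) across the bed. It starts 1 to 3 mm from the end stop.
- scrap_0: Small loose wood scrap, 20 x 22 x 16 mm, 15 g, origin in the middle of its underside. The three lie one behind the other across the bed, in the gap between pad and block, which is 56 to 72 mm wide.
- scrap_1: Wood scrap, 18 x 20 x 18 mm, likewise.
- scrap_2: Wood scrap, 20 x 18 x 17 mm, likewise.
- stick: Square wooden stick (offcut), 38 x 170 x 38 mm, 0.16 kg, lying on the bench to the left of the clamp. Origin in the middle of its underside, its length along its own y. Held by its rear half and moved endways over the bed, its square end fits the gap between pad and block.
- spray_can: Spray can, 58 x 58 x 222 mm, standing on the bench. Bystander. Origin in the middle of its underside.
- tape_measure: Tape measure, 66 x 75 x 39 mm, on the bench. Bystander. Origin in the middle of its underside.
- end_stop (a point): Bottom middle of the face of the wooden end stop (84 x 18 x 34 mm, fixed on the bed) that the block is pressed against: clamp frame (0, 95, 30) mm.
Things that resemble listed ones, but are neither listed nor needed, are in the scene too. What is shaped like the block but pink is not meant.

How it is judged:
By the outcome, as a careful person would: the job done as asked, in the order asked, and still so for the second after the job is handed in, while the arm keeps its last pose, push and grip.
It also fails if it takes over 67 s, if anything falls off the work surface, if the arm or the gripper's body presses on something with over 40 N, if the wrist force passes 120 N, or if a joint passes its speed limit or range.

## Working session

There is one attempt and no reset: what is moved stays moved. The work goes in short steps, Python scripts to look and compute and a shell command to move; the robot and the scene stay as the last step left them, time stands still between calls to the robot, and variables do not carry over. Pictures are saved under pics/ and viewed, at most 10 in all, crops included, and the job is handed in when it is done.

```bash
ls; mkdir -p pics
python3 - <<'E'
from bench import robot
import cv2,numpy as np
for n in("top","side"):
    c=robot.camera(n);cv2.imwrite(f"pics/{n}0.png",c["image"][...,::-1]);print(n,c["intrinsics"],np.round(c["T"],4),[k for k in c])
s=robot.read_state();print(s)
E
```

```text
pics
top [[464.78853204   0.         313.7784905 ]
 [  0.         464.78853204 199.84426922]
 [  0.           0.           1.        ]] [[ 0.0944  0.8571 -0.5064 -0.066 ]
 [-0.9955  0.0813 -0.048   0.1504]
 [ 0.      0.5086  0.861   1.0553]
 [ 0.      0.      0.      1.    ]] ['image', 'intrinsics', 'T']
side [[443.79831767   0.         318.62096175]
 [  0.         443.79831767 209.91594031]
 [  0.           0.           1.        ]] [[ 0.9735  0.0698 -0.2179  0.2369]
 [-0.2287  0.327  -0.9169 -0.9493]
 [ 0.0072  0.9424  0.3343  0.5093]
 [ 0.      0.      0.      1.    ]] ['image', 'intrinsics', 'T']
{'clock': 0.1, 'q': array([ 1.63772023e+00,  4.07895469e-02,  8.39381636e-02, -4.55723528e-04,
       -1.61548883e+00, -3.33666348e-01]), 'dq': array([ 0.00053826, -0.00044338,  0.00348304, -0.00027176, -0.00014167,
        0.00179366]), 'joint_torque': array([-4.67995225e-03, -3.69345295e+01,  3.48279691e+01,  6.95186108e+00,
       -4.59940129e-03, -7.36913677e-06]), 'ee_pos': array([0.15800761, 0.5785241 , 0.23036312]), 'orientation': array([ 3.11210771e+00, -4.17512596e-01, -2.18248279e-04]), 'contact_force': array([-0.48940209, -0.51420749, -0.2339454 ]), 'wrist_torque': array([0.02980948, 0.00654248, 0.0112823 ]), 'grip_force': 0.0, 'gripper_width': 1.0050103093315135}
```

View pics/top0.png

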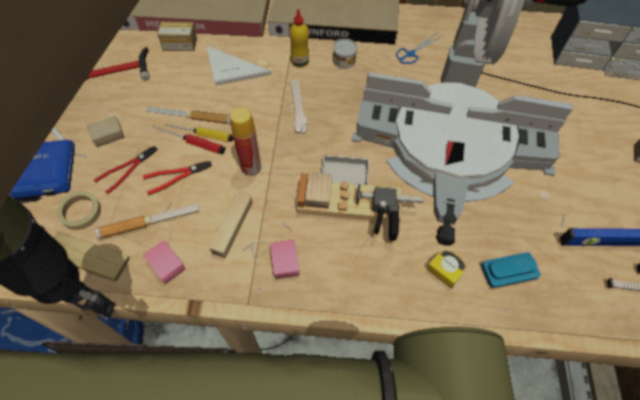

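View pics/side0.png

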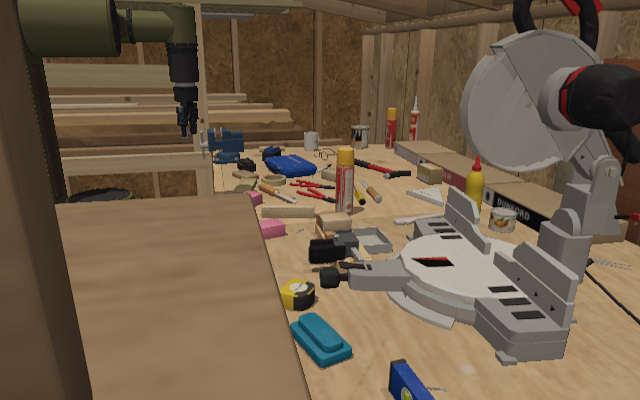

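The top view shows the clamp at about (355,198), with the block at (318,190), scraps around (345,196), the head at (385,198) and the tray at (345,170). The stick is at (231,225), the spray can at (245,140) and the tape measure at (446,267).

Look-alikes:
- **Stick:** the chisel at (147,221) and the screwdriver at (190,115) are not square offcuts, so the stick is (231,225).
- **Block:** the pink ones at (164,260) and (285,258) are excluded. The wood pieces at (105,130) and (105,262) are not on the bed.

Next I'll check these in one close crop.

```bash
cat > h.py <<'E'
import numpy as np,cv2
from bench import robot
def shot(cam,x0,y0,w,h,k,name):
    c=robot.camera(cam);im=c["image"][y0:y0+h,x0:x0+w,::-1]
    im=cv2.resize(im,None,fx=k,fy=k,interpolation=cv2.INTER_CUBIC)
    for i in range(0,w,20): cv2.putText(im,str(x0+i),(i*k,10),0,.35,(0,0,255),1);cv2.line(im,(i*k,12),(i*k,18),(0,0,255),1)
    for j in range(0,h,20): cv2.putText(im,str(y0+j),(0,j*k+4),0,.35,(0,0,255),1)
    cv2.imwrite("pics/"+name,im)
CAL={}
def cal(cam):
    if cam not in CAL:
        c=robot.camera(cam);CAL[cam]=(c["intrinsics"],c["T"])
    return CAL[cam]
def px2w(cam,u,v,z):
    K,T=cal(cam);d=T[:3,:3]@np.array([(u-K[0,2])/K[0,0],-(v-K[1,2])/K[1,1],-1]);o=T[:3,3]
    return o+d*(z-o[2])/d[2]
def w2px(cam,P):
    K,T=cal(cam);p=(np.atleast_2d(P)-T[:3,3])@T[:3,:3]
    return np.c_[K[0,2]+K[0,0]*p[:,0]/-p[:,2],K[1,2]-K[1,1]*p[:,1]/-p[:,2]]
E
python3 -c "
from h import *
shot('top',205,145,225,115,3,'c1.png')
im=cv2.imread('pics/c1.png');
c=robot.camera('top')['image'][150:250,290:425,::-1]
shot('top',285,150,140,100,5,'c1.png')
shot('top',200,180,70,90,6,'c2.png')
a=cv2.imread('pics/c1.png');print(a.shape)
"
```

```text
(500, 700, 3)
```

View pics/c1.png

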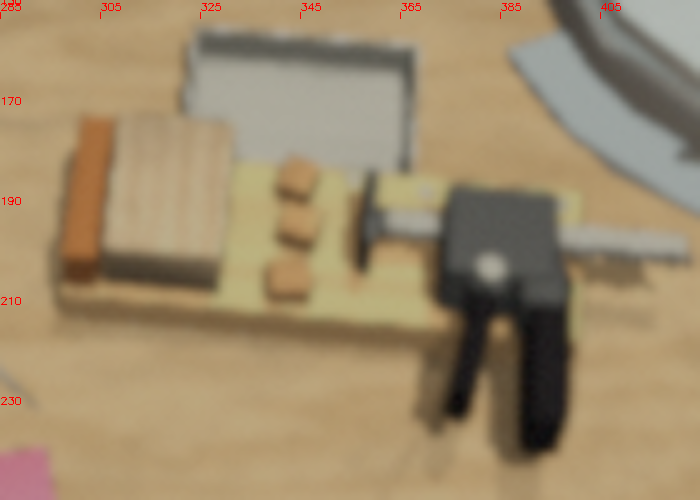

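View pics/c2.png

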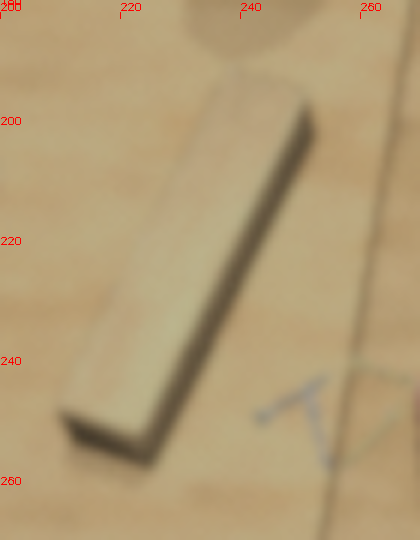

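```bash
cat > fit.py <<'E'
from h import *
from scipy.optimize import least_squares
pts=[((302,173.6),(42,113,64)),((297.4,201),(-42,113,64)),((296.5,208),(-45,115,30)),((401,188.7),(45,-150,30)),((324,157),(129,60,28)),((368,158.5),(129,-60,28)),
((375,187),(14,-75,76)),((396.8,189),(14,-131,76)),((372.5,209),(-38,-75,76)),((397.5,205),(-38,-131,76))]
U=np.array([p[0] for p in pts]);C=np.array([p[1] for p in pts])/1000
def R(a):return np.array([[np.cos(a),-np.sin(a),0],[np.sin(a),np.cos(a),0],[0,0,1]])
def W(p,c):return np.atleast_2d(c)@R(p[2]).T+[p[0],p[1],0]
f=lambda p:(w2px("top",W(p,C))-U).ravel()
r=least_squares(f,[.5,.05,0],loss="soft_l1");p=r.x
print("clamp",np.round(p,4));print(np.round(r.fun.reshape(-1,2),1).tolist())
for n,u,v,z in[("stopedge back",307.6,174,.064),("blk nearR",327.8,204,.068),("blk farR",331,175,.068),("blk farL",308,174,.068),("padtop",360,185,.068),("pad near",358,200,.068),("s0",344.6,183.5,.048),("s1",344,193,.048),("s2",342,204,.048)]:
    print(n,np.round((px2w("top",u,v,z)-[p[0],p[1],0])@R(p[2])*1000))
S=[px2w("top",200+x/6,180+y/6,.038) for x,y in[(62,412),(148,440),(303,95),(232,68)]]
print("stick",np.round(S,3).tolist());ce=np.mean(S,0);d=(S[2]+S[3]-S[0]-S[1])/2
print(ce,np.linalg.norm(d),np.degrees(np.arctan2(d[1],d[0])), np.linalg.norm(S[0]-S[1]))
print("can base",px2w("top",250,172,0),"tape",px2w("top",446,268,.039),"pink",px2w("top",285,250,.04))
E
python3 fit.py
```

```text
clamp [ 0.5493  0.1334 -0.0103]
[[-1.1, -0.3], [-0.5, 0.5], [-0.1, 1.2], [0.8, -0.2], [0.4, -1.0], [0.6, 1.2], [-0.5, -0.5], [0.2, -0.5], [1.1, -4.5], [-0.8, 1.6]]
stopedge back [42. 96. 64.]
blk nearR [-44.  36.  68.]
blk farR [42. 36. 68.]
blk farL [39. 94. 68.]
padtop [ 20. -39.  68.]
pad near [-24. -37.  68.]
s0 [33. -1. 48.]
s1 [ 5. -1. 48.]
s2 [-28.   1.  48.]
stick [[0.374, 0.441, 0.038], [0.365, 0.404, 0.038], [0.529, 0.369, 0.038], [0.539, 0.402, 0.038]]
[0.45180042 0.40398359 0.038     ] 0.16883255818541842 -12.70252244509724 0.03751452229114227
can base [0.62623242 0.39113604 0.        ] tape [ 0.37670551 -0.11807945  0.039     ] pink [0.38633995 0.26220112 0.04      ]
```

The crop confirms the choices: block top corners near (308,174) and (331,175), scraps at (344.6,183.5), (344,193) and (342,204), and pad at (359,192). The clamp fit gives (0.549, 0.133) with yaw -0.6°. The stick centre is (0.452, 0.404), lying along -12.7°. I'll grasp its rear half at (0.408, 0.414).

```bash
python3 -m crank '.4 -.26 -.2 0 0 0 85;.78 -.51 -.4 0 0 .1 85;.8 -.53 -.4 0 0 .1 85;.8 -.53 -.4 0 0 .1 85;.8 -.53 -.4 0 0 .1 85;.8 -.53 -.4 0 0 .12 85;.8 -.53 -.4 0 0 0 85;.7 -.45 -.4 0 0 0 85;.37 -.25 -.4 0 0 0 85;0 0 0 0 0 0 85;0 0 0 0 0 0 85'; python3 -c "
from h import *
s=robot.read_state();print(s['ee_pos'],s['orientation'],s['q'])"
```

```text
clock: 1.72
ee_pos: [0.408, 0.4142, 0.0956]
orientation: [-3.122, 0.347, -0.001]
contact_force: [0.2, -0.1, 0.3]
gripper_width: 0.999
grip_force: 0.0
[0.40804836 0.4142487  0.09562431] [-3.12208410e+00  3.46617213e-01 -6.24410834e-04] [ 1.13783636e+00  1.75732583e-02 -1.85798490e-01  2.79404647e-04
 -1.36698894e+00  2.11766864e-01]
```

```bash
python3 -m crank '0 0 -.6 0 0 0 85;0 0 -.6 0 0 0 85;0 0 -.5 0 0 0 85;0 0 -.3 0 0 0 85;0 0 -.2 0 0 0 85;0 0 0 0 0 0 30;0 0 0 0 0 0 30;0 0 0 0 0 0 30;0 0 0 0 0 0 30;0 0 0 0 0 0 30;0 0 0 0 0 0 30;0 0 0 0 0 0 30;0 0 0 0 0 0 30'
```

```text
clock: 3.35
ee_pos: [0.4086, 0.4147, 0.0084]
orientation: [-3.121, 0.346, -0.002]
contact_force: [-0.6, 0.8, 5.0]
gripper_width: 0.433
grip_force: 61.8
```

```bash
python3 -m crank '0 0 .3 0 0 0 30;0 0 .6 0 0 0 30;0 0 .7 0 0 0 30;0 0 .5 0 0 0 30;-.1 -.3 0 0 0 .2 30;-.1 -.6 0 0 0 .2 30;-.1 -.8 0 0 0 .3 30;-.1 -.8 0 0 0 .4 30;-.1 -.8 0 0 0 .4 30;-.1 -.8 0 0 0 .4 30;-.1 -.8 0 0 0 .3 30;-.1 -.8 0 0 0 .2 30;-.1 -.7 0 0 0 .02 30;-.09 -.4 0 0 0 0 30;0 -.2 0 0 0 0 30;0 0 0 0 0 0 30;0 0 0 0 0 0 30'
python3 -c "
from h import *
shot('top',280,140,140,120,5,'c3.png');shot('side',270,180,150,110,5,'c4.png')"
```

```text
clock: 5.48
ee_pos: [0.3686, 0.1344, 0.0911]
orientation: [3.141, -0.015, -0.0]
contact_force: [0.3, -0.2, -1.9]
gripper_width: 0.435
grip_force: 61.1
```

View pics/c3.png

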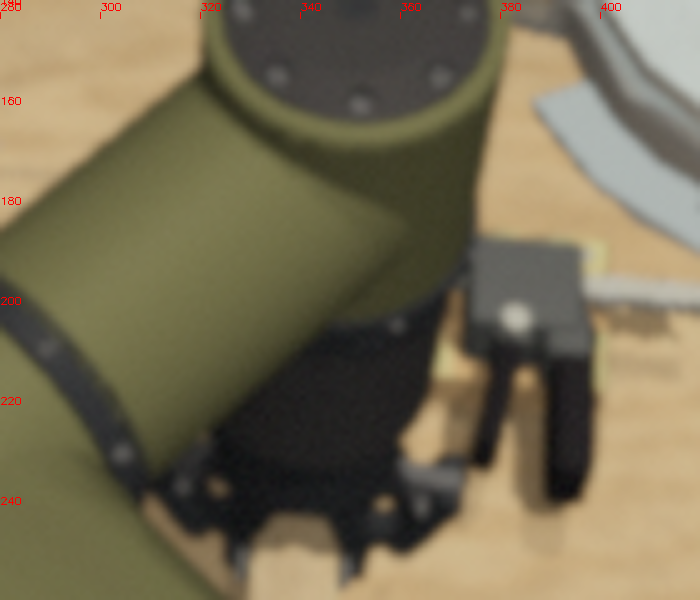

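The top view shows the arm hiding the stick and the gap, so I rely on the measured numbers. They put the stick's front end at clamp x of about -51 and the handle/trigger clear at (378..397,220). I'll lower and check from the side.

```bash
python3 -m crank '0 0 -.3 0 0 0 30;0 0 -.4 0 0 0 30;0 0 -.35 0 0 0 30;0 0 -.2 0 0 0 30;0 0 0 0 0 0 30;0 0 0 0 0 0 30'
python3 -c "
from h import *
shot('side',270,180,150,110,5,'c5.png')"
```

```text
clock: 6.32
ee_pos: [0.3689, 0.1341, 0.0418]
orientation: [-3.141, 0.016, -0.001]
contact_force: [-1.0, 0.5, -2.0]
gripper_width: 0.437
grip_force: 61.1
```

View pics/c5.png

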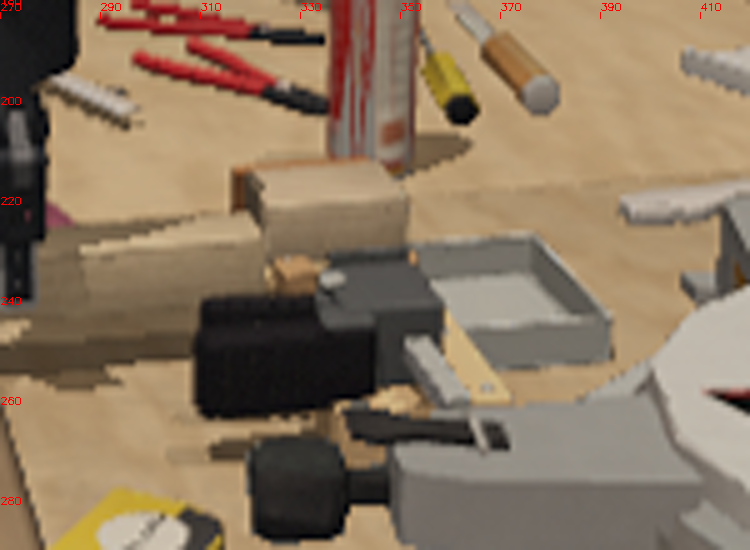

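The side view shows the stick level, with its end at (320..323,222..229) just in front of the first scrap at (329,233), level with the bed. The block is at (335,215).

```bash
python3 -c "
from h import *
print(w2px('side',[[.498,.1531,.072],[.498,.1151,.072],[.498,.1151,.034]]))
for z in(.03,.08):print(px2w('top',446,235,z),px2w('top',438,235,z))
print(px2w('side',300,268,.07))
"
```

```text
[[318.20298811 222.1111448 ]
 [321.46158735 227.14912927]
 [321.32878304 240.30112321]]
[ 0.46793187 -0.12475549  0.03      ] [ 0.46608007 -0.105222    0.03      ]
[ 0.4418943  -0.11133724  0.08      ] [ 0.4401328  -0.09275631  0.08      ]
[ 0.39799606 -0.1016607   0.07      ]
```

```bash
python3 -m crank '.1 0 0 0 0 0 30;.15 0 0 0 0 0 30;.2 0 0 0 0 0 30;.2 0 0 0 0 0 30;.2 -.01 0 0 0 0 30;.2 0 0 0 0 0 30;.2 0 0 0 0 0 30;.2 0 0 0 0 0 30;.2 0 0 0 0 0 30;.2 -.01 0 0 0 0 30;.2 0 0 0 0 0 30;.2 0 0 0 0 0 30;.2 0 0 0 0 0 30;.2 -.01 0 0 0 0 30;.15 0 0 0 0 0 30;.1 0 0 0 0 0 30;0 0 0 0 0 0 30;0 0 0 0 0 0 30'
python3 -c "
from h import *
shot('side',270,180,150,110,5,'c6.png')"
```

```text
clock: 8.72
ee_pos: [0.4844, 0.1328, 0.0412]
orientation: [3.142, -0.016, -0.0]
contact_force: [-0.1, -0.2, -1.1]
gripper_width: 0.436
grip_force: 61.1
```

View pics/c6.png

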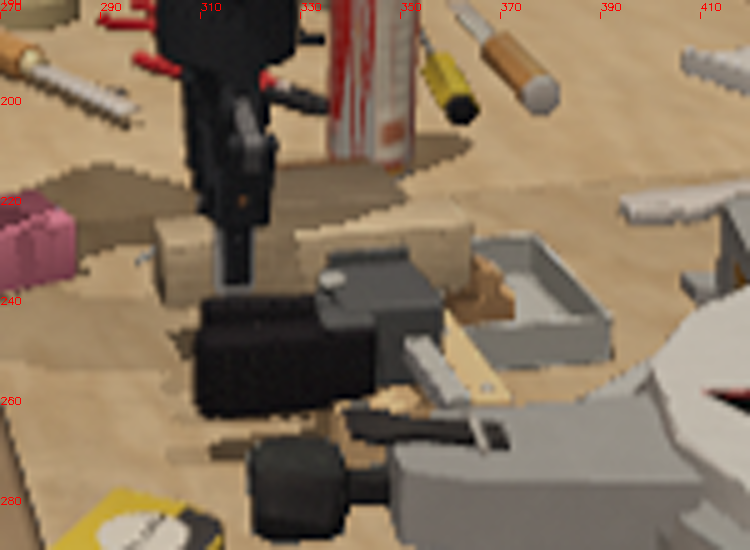

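The side view shows scraps at (362..372,231..243) past the bed edge, in the tray. The stick end is at (363,222), well over the edge. I'll retract and lay the stick back.

```bash
python3 -m crank '-.1 0 0 0 0 0 30;-.3 0 0 0 0 0 30;-.5 .01 0 0 0 0 30;-.6 .01 0 0 0 0 30;-.6 .01 0 0 0 0 30;-.5 0 0 0 0 0 30;-.29 0 .1 0 0 0 30;0 0 .4 0 0 0 30;0 0 .5 0 0 0 30;0 .1 .25 0 0 0 30;0 .3 0 0 0 0 30;0 .5 0 0 0 0 30'
python3 -m crank '.1 .7 0 0 0 -.3 30;.1 .8 0 0 0 -.3 30;.1 .8 0 0 0 -.3 30;.1 .8 0 0 0 -.3 30;.1 .8 0 0 0 -.4 30;.1 .8 0 0 0 -.3 30;.1 .7 0 0 0 -.3 30;.1 .4 0 0 0 -.2 30;.1 .3 0 0 0 0 30;.1 0 0 0 0 0 30;0 0 0 0 0 0 30;0 0 0 0 0 0 30'
python3 -c "
from h import *
shot('top',205,145,200,115,4,'c7.png')"
```

```text
clock: 10.28
ee_pos: [0.3688, 0.1708, 0.0906]
orientation: [3.141, -0.017, -0.001]
contact_force: [0.2, 0.0, -1.6]
gripper_width: 0.435
grip_force: 61.1
clock: 11.78
ee_pos: [0.409, 0.4135, 0.0914]
orientation: [-3.122, 0.345, -0.0]
contact_force: [-0.2, -0.2, -1.6]
gripper_width: 0.434
grip_force: 61.1
```

View pics/c7.png

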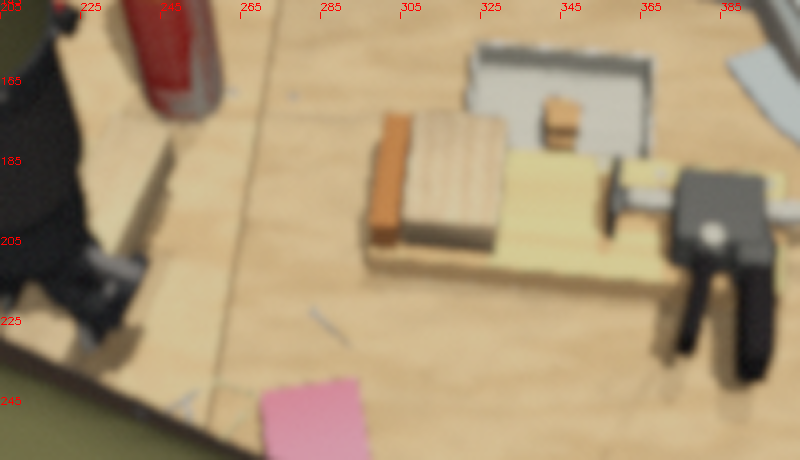

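The bed is empty from (331,185) to (357,205). The scraps are in the tray around (345,175), and the can at (250,155) is untouched. Next I'll lay the stick down.

```bash
python3 -m crank '0 0 -.4 0 0 0 30;0 0 -.6 0 0 0 30;0 0 -.5 0 0 0 30;0 0 -.3 0 0 0 30;0 0 -.15 0 0 0 30;0 0 -.07 0 0 0 30;0 0 -.02 0 0 0 30;0 0 0 0 0 0 30;0 0 0 0 0 0 85;0 0 0 0 0 0 85;0 0 0 0 0 0 85;0 0 0 0 0 0 85;0 0 0 0 0 0 85;0 0 .5 0 0 0 85;0 0 .8 0 0 0 85;0 0 .8 0 0 0 85;0 0 .8 0 0 0 85;0 0 .3 0 0 0 85;0 0 0 0 0 0 85'
python3 - <<'E'
from h import *
a=[]
for cam,x0,y0,w,h in(("top",318,150,62,75),("side",320,205,82,65),):
    c=robot.camera(cam)["image"][y0:y0+h,x0:x0+w,::-1]
    a.append(cv2.resize(c,(400,int(h*400/w)),interpolation=cv2.INTER_CUBIC))
H=max(x.shape[0] for x in a)
a=[cv2.copyMakeBorder(x,0,H-x.shape[0],0,0,cv2.BORDER_CONSTANT) for x in a]
cv2.imwrite("pics/c8.png",np.hstack(a))
E
```

```text
clock: 14.2
ee_pos: [0.409, 0.4142, 0.1379]
orientation: [-3.122, 0.344, -0.0]
contact_force: [0.1, -0.1, -0.8]
gripper_width: 0.998
grip_force: 0.0
```

View pics/c8.png

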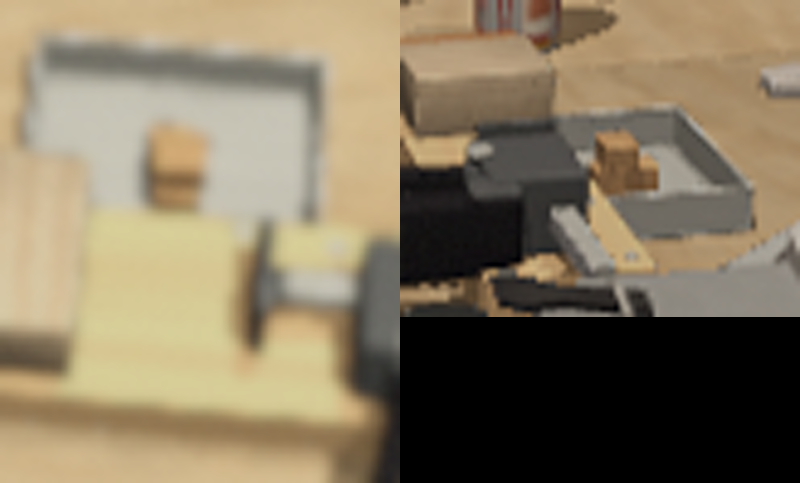

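The close crop shows all three scraps in the tray, one resting on the other two at (345,172..180). The bed is clear and the block is still in place. Now I'll check the handle position and move above the trigger.

```bash
python3 -m crank '0 -.3 0 0 0 .1 85;.1 -.6 0 0 0 .2 85;.1 -.8 0 0 0 .2 85;.1 -.8 0 0 0 .2 85;.1 -.8 0 0 0 .2 85;.1 -.8 0 0 0 .2 85;.1 -.8 0 0 0 .2 85;.1 -.8 0 0 0 .2 85;.1 -.8 0 0 0 .2 85;.15 -.8 0 0 0 .2 85;.15 -.8 0 0 0 .2 85;.15 -.8 0 0 0 .2 85;.1 -.5 0 0 0 .12 85;.1 -.3 0 0 0 0 85;0 -.09 0 0 0 0 85;0 0 0 0 0 0 85;0 0 0 0 0 0 85'
python3 - <<'E'
from h import *
import cv2
p=[.5493,.1334,-.0103];c,s=np.cos(p[2]),np.sin(p[2])
def W(x,y,z):return [p[0]+c*x-s*y,p[1]+s*x+c*y,z]
L=[W(*a) for a in[(-.112,-.140,.07),(-.112,-.118,.07),(-.030,-.140,.07)]]
print(w2px("side",L).round(1).tolist(),w2px("top",L).round(1).tolist())
c=robot.camera("side")["image"][215:275,290:370,::-1]
a=cv2.resize(c,None,fx=5,fy=5,interpolation=cv2.INTER_CUBIC)
for q in w2px("side",L): cv2.circle(a,tuple(int(v) for v in (q-[290,215])*5),2,(0,0,255),-1)
c=cv2.imread("pics/c7.png")[220:400,600:800];c=cv2.resize(c,(400,360))
for q in w2px("top",L): cv2.circle(c,tuple(int(v) for v in ((q-[205,145])*4-[600,220])*2),2,(0,0,255),-1)
cv2.imwrite("pics/c9.png",np.hstack([a,cv2.copyMakeBorder(c,0,300-min(300,360),0,0,0) if 0 else c[:300]]))
E
```

```text
clock: 16.42
ee_pos: [0.4669, 0.0229, 0.1376]
orientation: [3.142, -0.012, -0.0]
contact_force: [0.1, -0.1, 0.0]
gripper_width: 0.997
grip_force: 0.0
[[307.9, 248.4], [306.2, 244.7], [341.2, 245.5]] [[399.7, 235.4], [390.4, 234.5], [400.1, 205.3]]
```

View pics/c9.png

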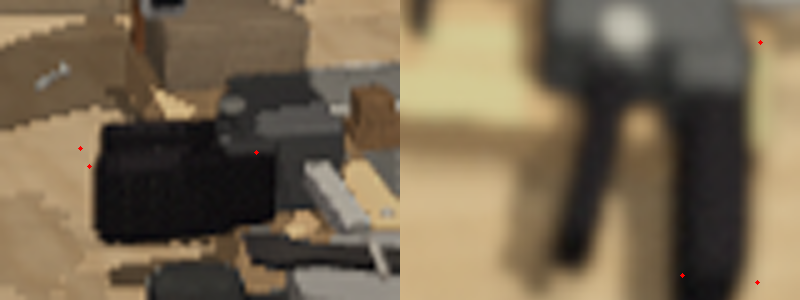

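The overlay shows the handle's back edge at about 745 px in the crop against 758 predicted, about 1.5 px. That puts it 2 mm towards +y, with rounded edges. I'll centre there and descend.

```bash
python3 -m crank '0 -.18 0 0 0 0 85;0 0 -.4 0 0 0 85;0 0 -.6 0 0 0 85;0 0 -.6 0 0 0 85;0 0 -.5 0 0 0 85;0 0 -.4 0 0 0 85;0 0 -.3 0 0 0 85;0 0 0 0 0 0 85;0 0 0 0 0 0 85'
python3 -m crank '0 0 0 0 0 0 70;0 0 0 0 0 0 62;0 0 0 0 0 0 58;0 0 0 0 0 0 54;0 0 0 0 0 0 54;0 0 0 0 0 0 54'
```

```text
clock: 17.7
ee_pos: [0.4675, 0.0153, 0.0264]
orientation: [-3.142, 0.013, -0.002]
contact_force: [0.1, 0.1, 0.2]
gripper_width: 0.991
grip_force: 0.0
clock: 18.45
ee_pos: [0.4681, 0.0166, 0.0271]
orientation: [-3.139, 0.012, -0.005]
contact_force: [-0.7, 5.3, 3.8]
gripper_width: 0.632
grip_force: 2.7
```

```bash
python3 -m crank '0 0 0 0 0 0 50;0 0 0 0 0 0 48;0 0 0 0 0 0 48'; python3 -m crank '0 0 0 0 0 0 46;0 0 0 0 0 0 45;0 0 0 0 0 0 45';python3 -m crank '0 0 0 0 0 0 44;0 0 0 0 0 0 43;0 0 0 0 0 0 43'
```

```text
clock: 18.82
ee_pos: [0.4682, 0.0172, 0.0273]
orientation: [-3.138, 0.011, -0.006]
contact_force: [-2.9, 8.2, 4.9]
gripper_width: 0.56
grip_force: 4.1
clock: 19.2
ee_pos: [0.4681, 0.0162, 0.0276]
orientation: [-3.14, 0.011, -0.005]
contact_force: [-2.5, 3.9, 6.5]
gripper_width: 0.529
grip_force: 7.4
clock: 19.58
ee_pos: [0.4681, 0.0152, 0.0279]
orientation: [3.141, -0.012, 0.005]
contact_force: [-1.8, -0.5, 7.7]
gripper_width: 0.507
grip_force: 9.7
```

```bash
python3 -m crank '0 0 0 0 0 0 42;0 0 0 0 0 0 41;0 0 0 0 0 0 41'; python3 -m crank '0 0 0 0 0 0 55;0 0 0 0 0 0 66;0 0 0 0 0 0 66'
cat > pad.py <<'E'
from h import *
E
python3 - <<'E'
from h import *
g=robot.camera("top")["image"][180:205,325:378].astype(int)
print(g[12].sum(1)//3); print(g[8].sum(1)//3)
s=robot.camera("side")["image"][225:250,320:345]; print(robot.read_state()["ee_pos"])
E
```

```text
clock: 19.95
ee_pos: [0.4681, 0.0147, 0.0281]
orientation: [3.14, -0.011, 0.005]
contact_force: [-2.6, -2.6, 9.7]
gripper_width: 0.49
grip_force: 38.8
clock: 20.32
ee_pos: [0.4671, 0.0154, 0.0256]
orientation: [-3.141, 0.013, -0.001]
contact_force: [1.8, 2.1, -0.5]
gripper_width: 0.773
grip_force: 1.0
[ 92  92  94  92  93  93  93  92  92  92  92  92  93  92  93  92  93  93
  92  92  92  92  91  93  92  92  90  89  84  80  75  74  91 108 117 121
 122 123 123 123 124 123 123 125 128 128 126 117  95  68  58  61  61]
[ 93  93  93  92  92  93  93  93  92  92  92  91  91  92  91  92  92  92
  92  92  92  92  92  92  90  88  84  78  71  58  46  39  38  44  49  52
  54  56  62  72  81  91  99 107 111 117 123 123 115  93  77  70  73]
[0.46709794 0.0153173  0.02561034]
```

```bash
python3 -m crank '0 0 0 0 0 0 76;0 0 0 0 0 0 76;0 0 0 0 0 0 76;0 0 0 0 0 0 60;0 0 0 0 0 0 50;0 0 0 0 0 0 46;0 0 0 0 0 0 43;0 0 0 0 0 0 41;0 0 0 0 0 0 41'
cat > pad.py <<'E'
from h import *
p=[.5493,.1334,-.0103];c,s=np.cos(p[2]),np.sin(p[2])
im=robot.camera("top")["image"].astype(int).sum(2)//3
for X in(.010,.018):   # along pad top edge z=.068
    ys=np.arange(-.075,.045,.005)
    P=np.array([[p[0]+c*X-s*y,p[1]+s*X+c*y,.068] for y in ys]);q=w2px("top",P).round().astype(int)
    print([(int(round(y*1000)),int(im[v,u])) for y,(u,v) in zip(ys,q)])
E
python3 pad.py
```

```text
clock: 21.55
ee_pos: [0.4676, 0.0146, 0.0273]
orientation: [3.14, -0.011, 0.002]
contact_force: [-4.2, -3.0, 8.8]
gripper_width: 0.49
grip_force: 36.7
[(-75, 79), (-70, 123), (-65, 124), (-60, 123), (-55, 119), (-50, 108), (-45, 90), (-40, 55), (-35, 42), (-30, 41), (-25, 64), (-20, 79), (-15, 86), (-10, 91), (-5, 93), (0, 92), (5, 91), (10, 91), (15, 92), (20, 91), (25, 92), (30, 92), (35, 92), (40, 93)]
[(-75, 102), (-70, 120), (-65, 108), (-60, 64), (-55, 54), (-50, 54), (-45, 57), (-40, 57), (-35, 49), (-30, 40), (-25, 48), (-20, 68), (-15, 83), (-10, 91), (-5, 93), (0, 93), (5, 92), (10, 92), (15, 92), (20, 93), (25, 93), (30, 92), (35, 92), (40, 92)]
```

```bash
cat >> pad.py <<'E'
print("side")
im=robot.camera("side")["image"].astype(int)
for X,Z in((-.018,.067),(-.01,.06)):
    ys=np.arange(-.06,.045,.005)
    P=np.array([[p[0]+c*X-s*y,p[1]+s*X+c*y,Z] for y in ys]);q=w2px("side",P).round().astype(int)
    print([(int(round(y*1000)),tuple(im[v,u].tolist())) for y,(u,v) in zip(ys,q)])
E
python3 pad.py | sed -n '/side/,$p'
python3 -m crank '0 0 0 0 0 0 60;0 0 0 0 0 0 76;0 0 0 0 0 0 76;0 0 0 0 0 0 76;0 0 0 0 0 0 60;0 0 0 0 0 0 52;0 0 0 0 0 0 47;0 0 0 0 0 0 44;0 0 0 0 0 0 42;0 0 0 0 0 0 41.3;0 0 0 0 0 0 41.3'
python3 pad.py
```

```text
side
[(-60, (78, 75, 69)), (-55, (45, 44, 43)), (-50, (46, 45, 44)), (-45, (46, 45, 44)), (-40, (49, 47, 45)), (-35, (49, 46, 45)), (-30, (49, 46, 45)), (-25, (49, 46, 45)), (-20, (48, 48, 45)), (-15, (45, 46, 43)), (-10, (45, 46, 43)), (-5, (68, 61, 51)), (0, (79, 69, 56)), (5, (119, 100, 79)), (10, (117, 98, 76)), (15, (120, 100, 79)), (20, (120, 100, 79)), (25, (123, 104, 82)), (30, (122, 103, 80)), (35, (124, 104, 81)), (40, (84, 71, 57))]
[(-60, (48, 46, 45)), (-55, (47, 46, 44)), (-50, (56, 53, 50)), (-45, (48, 46, 46)), (-40, (48, 47, 45)), (-35, (51, 49, 46)), (-30, (44, 42, 41)), (-25, (40, 39, 37)), (-20, (48, 46, 44)), (-15, (48, 46, 44)), (-10, (47, 46, 45)), (-5, (45, 45, 43)), (0, (45, 45, 43)), (5, (47, 45, 43)), (10, (47, 46, 44)), (15, (50, 50, 48)), (20, (75, 67, 58)), (25, (100, 83, 65)), (30, (100, 83, 65)), (35, (119, 99, 77)), (40, (121, 104, 81))]
clock: 23.22
ee_pos: [0.4676, 0.0147, 0.0273]
orientation: [3.14, -0.012, 0.003]
contact_force: [-3.5, -1.3, 7.8]
gripper_width: 0.493
grip_force: 31.7
[(-75, 80), (-70, 124), (-65, 124), (-60, 124), (-55, 120), (-50,
[... 622 characters left out ...]
 (-20, (49, 46, 44)), (-15, (49, 46, 45)), (-10, (49, 46, 45)), (-5, (47, 46, 45)), (0, (47, 46, 44)), (5, (57, 54, 51)), (10, (56, 54, 51)), (15, (113, 94, 74)), (20, (113, 94, 74)), (25, (125, 106, 83)), (30, (123, 103, 80)), (35, (125, 105, 82)), (40, (84, 71, 56))]
[(-60, (48, 47, 46)), (-55, (48, 46, 45)), (-50, (55, 53, 50)), (-45, (48, 47, 46)), (-40, (51, 50, 47)), (-35, (63, 60, 55)), (-30, (42, 41, 40)), (-25, (46, 44, 42)), (-20, (44, 42, 40)), (-15, (44, 42, 40)), (-10, (43, 42, 40)), (-5, (49, 47, 45)), (0, (49, 47, 45)), (5, (47, 45, 44)), (10, (47, 46, 44)), (15, (48, 48, 45)), (20, (47, 46, 44)), (25, (48, 48, 47)), (30, (48, 48, 47)), (35, (86, 75, 63)), (40, (113, 97, 75))]
```

The side profile shows the pad's dark edge advancing from y about -4 to +12 mm, so each stroke works. About 23 mm remains, which is one full stroke and then a gentle final one.

```bash
python3 -m crank '0 0 0 0 0 0 60;0 0 0 0 0 0 76;0 0 0 0 0 0 76;0 0 0 0 0 0 76;0 0 0 0 0 0 60;0 0 0 0 0 0 52;0 0 0 0 0 0 47;0 0 0 0 0 0 44'
python3 -m crank '0 0 0 0 0 0 42;0 0 0 0 0 0 41.3;0 0 0 0 0 0 41.3'
python3 pad.py | sed -n '/side/,$p'
```

```text
clock: 24.42
ee_pos: [0.4676, 0.0157, 0.027]
orientation: [-3.141, 0.012, -0.003]
contact_force: [-2.4, 2.8, 6.7]
gripper_width: 0.516
grip_force: 8.1
clock: 24.8
ee_pos: [0.4676, 0.0147, 0.0273]
orientation: [3.14, -0.012, 0.003]
contact_force: [-4.2, -2.0, 7.4]
gripper_width: 0.493
grip_force: 31.8
side
[(-60, (76, 74, 69)), (-55, (74, 59, 46)), (-50, (91, 73, 53)), (-45, (91, 73, 53)), (-40, (71, 60, 49)), (-35, (44, 45, 44)), (-30, (44, 45, 44)), (-25, (46, 46, 45)), (-20, (45, 45, 42)), (-15, (48, 47, 45)), (-10, (48, 47, 45)), (-5, (48, 46, 44)), (0, (48, 46, 44)), (5, (48, 46, 44)), (10, (47, 46, 44)), (15, (48, 47, 44)), (20, (48, 47, 44)), (25, (50, 49, 46)), (30, (55, 49, 42)), (35, (101, 86, 69)), (40, (84, 71, 56))]
[(-60, (48, 47, 45)), (-55, (47, 46, 44)), (-50, (55, 53, 51)), (-45, (47, 46, 44)), (-40, (67, 58, 49)), (-35, (83, 71, 59)), (-30, (96, 75, 54)), (-25, (77, 67, 56)), (-20, (48, 47, 45)), (-15, (48, 47, 45)), (-10, (62, 60, 55)), (-5, (42, 41, 39)), (0, (42, 41, 39)), (5, (44, 45, 43)), (10, (42, 42, 41)), (15, (48, 45, 44)), (20, (47, 46, 44)), (25, (48, 48, 45)), (30, (48, 48, 45)), (35, (47, 47, 44)), (40, (49, 49, 46))]
```

```bash
python3 -m crank '0 0 0 0 0 0 60;0 0 0 0 0 0 76;0 0 0 0 0 0 76;0 0 0 0 0 0 76;0 0 0 0 0 0 64;0 0 0 0 0 0 58;0 0 0 0 0 0 56;0 0 0 0 0 0 56'
python3 -m crank '0 0 0 0 0 0 54;0 0 0 0 0 0 53;0 0 0 0 0 0 53';python3 -m crank '0 0 0 0 0 0 51;0 0 0 0 0 0 51';python3 -m crank '0 0 0 0 0 0 50;0 0 0 0 0 0 50'
```

```text
clock: 26.0
ee_pos: [0.4676, 0.0178, 0.0267]
orientation: [-3.137, 0.012, -0.003]
contact_force: [-4.3, 12.1, 6.0]
gripper_width: 0.662
grip_force: 5.8
clock: 26.38
ee_pos: [0.4677, 0.019, 0.027]
orientation: [-3.135, 0.011, -0.004]
contact_force: [-7.9, 17.1, 9.0]
gripper_width: 0.617
grip_force: 8.3
clock: 26.62
ee_pos: [0.4676, 0.0193, 0.0272]
orientation: [-3.134, 0.01, -0.004]
contact_force: [-8.8, 18.2, 10.2]
gripper_width: 0.601
grip_force: 18.2
clock: 26.88
ee_pos: [0.4676, 0.0191, 0.0274]
orientation: [-3.135, 0.01, -0.004]
contact_force: [-8.7, 18.0, 11.8]
gripper_width: 0.591
grip_force: 31.1
```

```bash
python3 -m crank '0 0 0 0 0 0 50.4;0 0 0 0 0 0 50.4;0 0 0 0 0 0 50.4;0 0 0 0 0 0 50.4;0 0 0 0 0 0 50.4;0 0 0 0 0 0 50.4;0 0 0 0 0 0 50.4;0 0 0 0 0 0 50.4'
python3 pad.py | sed -n '/side/,$p'
```

```text
clock: 27.88
ee_pos: [0.4676, 0.0191, 0.0273]
orientation: [-3.135, 0.01, -0.004]
contact_force: [-9.6, 18.3, 10.9]
gripper_width: 0.595
grip_force: 31.0
side
[(-60, (78, 76, 70)), (-55, (73, 59, 45)), (-50, (106, 85, 61)), (-45, (106, 85, 61)), (-40, (90, 78, 62)), (-35, (42, 41, 41)), (-30, (42, 41, 41)), (-25, (47, 45, 45)), (-20, (46, 45, 43)), (-15, (47, 46, 45)), (-10, (47, 46, 45)), (-5, (49, 46, 45)), (0, (49, 47, 45)), (5, (49, 46, 45)), (10, (47, 46, 44)), (15, (48, 46, 44)), (20, (48, 46, 44)), (25, (47, 46, 43)), (30, (61, 54, 48)), (35, (77, 67, 57)), (40, (101, 85, 66))]
[(-60, (48, 46, 45)), (-55, (46, 45, 44)), (-50, (55, 53, 50)), (-45, (46, 45, 44)), (-40, (66, 57, 49)), (-35, (82, 71, 58)), (-30, (98, 78, 56)), (-25, (80, 70, 58)), (-20, (49, 48, 47)), (-15, (49, 48, 47)), (-10, (62, 60, 56)), (-5, (51, 49, 46)), (0, (51, 49, 46)), (5, (42, 42, 40)), (10, (40, 39, 37)), (15, (48, 46, 45)), (20, (48, 46, 45)), (25, (48, 46, 44)), (30, (48, 46, 44)), (35, (46, 46, 43)), (40, (47, 47, 45))]
```

```bash
python3 -m crank '0 0 0 0 0 0 50.8;0 0 0 0 0 0 50.8;0 0 0 0 0 0 50.8;0 0 0 0 0 0 50.8'; python3 -m crank '0 0 0 0 0 0 51;0 0 0 0 0 0 51;0 0 0 0 0 0 51;0 0 0 0 0 0 51'
```

```text
clock: 28.58
ee_pos: [0.4676, 0.0192, 0.0273]
orientation: [-3.135, 0.01, -0.004]
contact_force: [-8.8, 17.8, 11.4]
gripper_width: 0.594
grip_force: 25.9
clock: 29.08
ee_pos: [0.4676, 0.0192, 0.0272]
orientation: [-3.134, 0.01, -0.004]
contact_force: [-9.1, 18.7, 10.9]
gripper_width: 0.598
grip_force: 22.7
```

```bash
python3 -c "
from bench import robot
print(robot.job_done())"
```

```text
the job is handed in; nothing more can be done
None
```

The job is handed in at about 29 s: the three scraps are in the tray (one resting on the other two), the stick is back on the bench clear of the clamp, and the block is clamped against the end stop with an estimated 23–32 N still on the trigger. I confirmed the final clamping from the stalled trigger, the force readings and image pixel values, because all 10 picture views were used by then.

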